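Hang the supply bin on its keyhole screw

ROBOT

A 6-joint arm with a two-finger parallel gripper is mounted at the origin on a cart in front of the work surface, level with it; the furniture and walls round the work are solid. World frame = base frame: x ahead of the robot, y to its left, z up, the work surface at z = 0. Lengths are in m, angles in rad, forces in N, time in s.
With the tool pointing down it reaches from about 0.375 to 0.9 m from the base axis. Payload 3.1 kg.
Tool frame: the origin (TCP) lies between the finger pads; the fingertips stand 19 mm ahead of it and the grasp point (between the pads) is the TCP; z points along the fingers, y is the direction in which the jaws open and shut (so a half turn about z gives the same grasp; the last joint's range is limited). The gripper opens to 87 mm and grips with 3 to 60 N. Pads are 19 mm wide; open, the fingers measure 117 mm over their backs; the gripper's body (75 mm by 190 mm) begins 51 mm behind the grasp point.
Start: joints at [1.081, 0.527, 1.433, -0, 1.181, -0.178], TCP at [0.192, 0.595, 0.242] pointing down, gripper open.
Joint ranges: [-3.08, 3.08], [-0.75, 2.2], [0.22, 2.44], [-1.43, 4.57], [0, 2.65], [-2.85, 2.85]. Speed limits (rad/s): [2.79, 2.79, 3.14, 3.14, 3.14, 3.14].

INTERFACE

Orientations are given as a unit quaternion [x, y, z, w].
In Python, from rig import robot gives the robot as it stands.
- The arm moves only by the tool apply_moves, never from a script. Its argument "series" is a list of rows, each a list of 7 numbers: the shift along the tool's x, y, z in cm, then the turn, a rotation vector about the tool's x, y, z in degrees, then the opening, from 0 (shut) to 1 (fully open). In form: [[dx, dy, dz, rx, ry, rz, grip], ...]. A call has 1 to 5 rows; each row is the pose to reach, as a shift and turn from the pose commanded when the call began, along the tool's axes at that moment; what a row does not reach only later rows make up. A row lasts 1/12 s, in which the tool goes at most 41.7 mm and 7.16 degrees, less where a joint would pass 70% of its speed; a pose out of reach is approached as far as the arm can. A call with a gripper value outside its range is refused whole. The fingers move at their own pace and stop on an object; "newtons" is the grip in N (left out, the last holds). Time passes only in rows, so rows that repeat a pose let the fingers close. It gives the time, the measured TCP pose, the force and the opening at its end, in the units of the state.
- robot.get_obs(): the state, without advancing time (a new reading comes with each control period).
- robot.camera(name): name is "scene" or "top" or "wrist"; returns the picture (400x640x3 uint8, red, green, blue); there is no depth.
- robot.camera_params(name): a dict with "mtx" (3x3 intrinsics, pixels), "origin" and "rotation" of the camera in the world. Camera axes: x right, y down, z forward; pixel columns grow to the right and rows downward; lengths in m; the calibration is good to about 2 mm. A picture is of the moment at which its call begins: read the wrist's pose just before it. camera_params takes no time and is no camera call; for the wrist camera it gives the pose at the moment of the call.
- robot.hand_in(): hands the job in, once; it reports no verdict.
The state is a dict: "time": time; "q": joint angles; "joint_velocities": joint speeds; "joint_torque": joint torques, N m; "position": TCP position; "tool_rot": TCP orientation; "ft_force": force on the tool from outside, world axes, zero at the start; "moment": the same for the moment, N m; "grip_width": finger opening in m.
Only numpy, scipy, OpenCV 4.12 (cv2) and the standard library are available. Lean on these libraries where they do the work, as an engineer would, in place of code of your own. Each camera call takes 0.05 s, during which the arm holds its last target. There are 200 camera calls.

TASK

Take the white supply bin by its top rim and hang it on the grey accessory stand: pass the round end of the keyhole in its back plate over the screw head, press it back gently against the sprung washer and push it straight down until it is fully home, the screw's neck at the top of the slot, then let go. The screw may have been clamped anywhere along its sideways adjusting slot, so look or feel for it, and never lean on the stand harder than about 15 N; leave the green bottle, the two needle holders and the tape roll where they are.

Things in the scene. Friction and masses are not known exactly. Their poses are not given: they have to be found in the camera images.
- panel: Grey sheet-metal stand, bolted down: upright panel 150 mm wide, 173 mm high, 5 mm thick, on a foot running 90 mm back. Origin on the trolley top at the middle of the panel's front face, which is x = 0; x points into the panel (away from the side where things hang), y along its width, z up. Free air above the panel. Its two lower slots are empty.
- slot_mid (a point): Middle of the level top adjusting slot, on the panel's face, 160 mm up. One steel screw is clamped in this slot, its axis 160 mm up and within 25 mm either side of here (it varies and is not reported: look or feel); normal pushes do not shift it. Neck 8 mm thick, 8 mm long from face to head; head 16 mm across, 5 mm thick, front edge bevelled, standing 13 mm off the face.
- washer_mid (a point): 6 mm in front of slot_mid: plane of the front of the sprung washer round the neck (25 mm across, at the screw's real place). It starts to move at 1.5 N, 1 N more per mm, 4 mm travel. The 4 mm plate must push it 2 mm back (3.5 N) or a little more to pass behind the head; then it nips the plate, so the bin will not drop home by itself: push it down with a few N.
- bin_mid (a point): White plastic hanging bin, 0.25 kg, 147 mm high, 110 mm wide, standing upright: back plate 4 mm thick, open tray 75 mm deep and 42 mm high in front of its foot. Point: middle of the back plate, half-way up, 73.5 mm over the underside. z up, y along the plate's width, x out of its back (tray to -x); hung, its axes are in line with the stand's.
- rim (a point): Middle of the bin's grip rim, the plate's top 28 mm, thickened to 10 mm (same mid-plane) over 90 mm of width; 59.5 mm above bin_mid and 68 mm above keyhole. Pinch it from above, front to back. Hung home it is 206.5 mm up and the rim's lower edge 192.5 mm up, above the panel's top.
- keyhole (a point): Centre of the keyhole's round end, mid-thickness of the bin's back plate, 65 mm above the underside. Round end 20 mm across (2 mm spare round the head); an 11 mm slot runs up from it. Fully home, the screw's axis is 21.5 mm above this point: it is then 138.5 mm up and 4 to 6 mm in front of the panel face. With the plate still before the head it is 15 mm or more in front.
- green_bottle: Bystander: green conical antiseptic bottle, 64 mm across, 160 mm high, standing; origin under its middle, z up.
- holder_a: Bystander: cream needle holder standing on its flange, 31 mm across, 54 mm high; origin under its middle, z up.
- holder_b: Bystander: a second needle holder like the first; origin under its middle, z up.
- tape: Bystander: roll of white paper tape lying flat, 48 mm across, 25 mm high; origin under its middle.

How it is judged:
On the way:
1. the round end of the keyhole is over the screw head and the plate is pressed back past it (x of keyhole in the frame of panel above -0.0095 m and z of keyhole in the frame of panel between 0.154 and 0.167 m), for 0.05 s.
At the end, for the whole second after the job is handed in: the bin hangs released on the screw, behind its head (keyhole centre under 9.5 mm in front of the panel face) and fully home (keyhole centre 135 to 142 mm up; home is 138.5), within 32 mm of the panel's middle line, upright within 0.12 rad, carried by the stand (x of keyhole in the frame of panel between -0.0095 and 0 m and z of keyhole in the frame of panel between 0.135 and 0.142 m and y of keyhole in the frame of panel between -0.032 and 0.032 m and angle between keyhole's own z axis and vertical below 0.12 rad and contact force between panel and anything else above 1 N); the robot touches nothing.
It fails at once if the stand, its screw and washer are loaded with more than 35 N in all (a push of 15 N stays well below, the washer's own nip included) (contact force between panel and anything else above 35 N).
It fails at once if the bottle, a needle holder or the tape roll is shifted by more than 25 mm or knocked over (distance of any of green_bottle, holder_a, holder_b, tape from where it was at the start of the episode above 0.025 m or angle between any of green_bottle, holder_a, holder_b's own z axis and vertical above 0.5 rad).
It also fails if it takes over 61 s, if anything falls off the work surface, if the arm or the gripper's body presses on something with over 40 N, if the wrist force passes 120 N, or if a joint passes its speed limit or range.

## Working session

There is one attempt and no reset: what is moved stays moved. The work goes in short steps, Python scripts to look and compute and a tool call to move; the robot and the scene stay as the last step left them, time stands still between calls to the robot, and variables do not carry over. Pictures are saved under pics/ and viewed, about 8 in all and at most 12, crops included, and the job is handed in when it is done.

Besides the shell and the picture viewer there is one more tool, called as name([rows], argument=value, ...), one row to a line, values as JSON. apply_moves: Moves the arm, as the interface text tells. Its arguments: {"type":"object","properties":{"series":{"type":"array"},"newtons":{"type":"number"}},"required":["series"]}

```bash
mkdir -p pics
python3 - <<'E'
from rig import robot
import cv2,numpy as np
o=robot.get_obs();print(o)
for n in("scene","top"):
    im=robot.camera(n);cv2.imwrite(f"pics/{n}0.png",im[:,:,::-1])
    p=robot.camera_params(n);print(n,p)
E
```

```text
{'time': 0.0, 'q': array([ 1.08051287e+00,  5.28447947e-01,  1.43392718e+00,  2.55614636e-05,
        1.18140928e+00, -1.78504281e-01]), 'joint_velocities': array([ 0.00071951, -0.00110997,  0.00019194,  0.00102369,  0.00140529,
       -0.00049147]), 'joint_torque': array([ 1.97054243e-05, -4.40033340e+01, -1.76591241e+01,  6.33000769e-02,
        5.80991060e-02, -1.44478104e-04]), 'position': array([0.19134936, 0.59424368, 0.24057489]), 'tool_rot': array([ 1.55263672e-01,  9.87872457e-01, -1.03129395e-03, -3.70826189e-04]), 'ft_force': array([0.22430575, 0.29546263, 0.65742254]), 'moment': array([-0.00567659, -0.01064829,  0.03967537]), 'grip_width': 0.08701215441709621}
scene {'mtx': array([[482.38510787,   0.        , 311.05092062],
       [  0.        , 482.38510787, 197.91535982],
       [  0.        ,   0.        ,   1.        ]]), 'origin': array([ 0.04470479, -0.48423225,  0.58867451]), 'rotation': array([ 0.83012872, -0.2516893 ,  0.15708457, -0.47208393])}
top {'mtx': array([[461.30850858,   0.        , 310.41136356],
       [  0.        , 461.30850858, 196.11307953],
       [  0.        ,   0.        ,   1.        ]]), 'origin': array([0.38548131, 0.17024174, 0.95652668]), 'rotation': array([ 0.7159157 , -0.69536046,  0.04664027, -0.04199079])}
```

View pics/scene0.png

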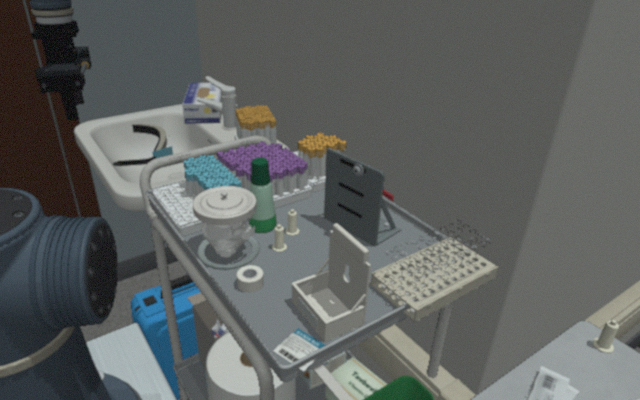

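View pics/top0.png

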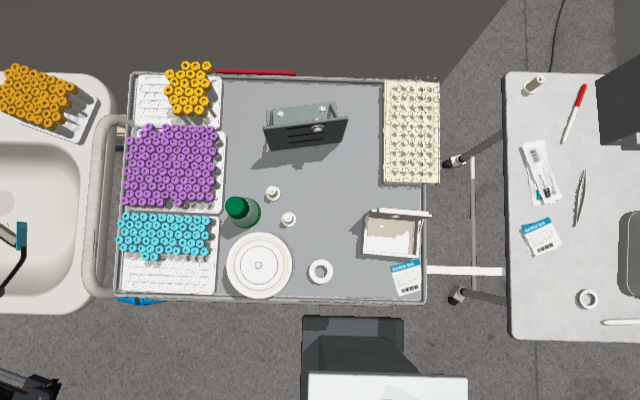

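The scene shot shows the stand at about (353,195) with its screw near (358,170) and the bin at about (335,280). In the top view, the stand is at about (305,125), the screw at (318,128), and the bin at (395,233). I'll enlarge both.

Run:
```python
import cv2,numpy as np
t=cv2.imread("pics/top0.png");s=cv2.imread("pics/scene0.png")
R=lambda i,x,y,w,h,k:cv2.resize(i[y:y+h,x:x+w],None,fx=k,fy=k,interpolation=cv2.INTER_CUBIC)
a=R(t,255,90,100,70,4);b=R(t,355,200,100,70,4)
cv2.imwrite("pics/c1.png",np.hstack([a,b]))
cv2.imwrite("pics/c2.png",np.hstack([R(s,315,140,80,110,5),R(s,285,220,80,110,5)]))
```

```text
(no output)
```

View pics/c1.png

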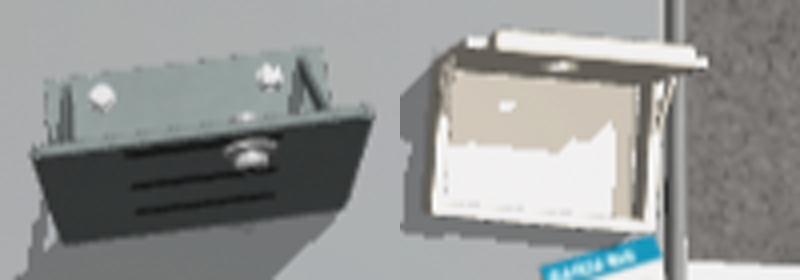

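View pics/c2.png

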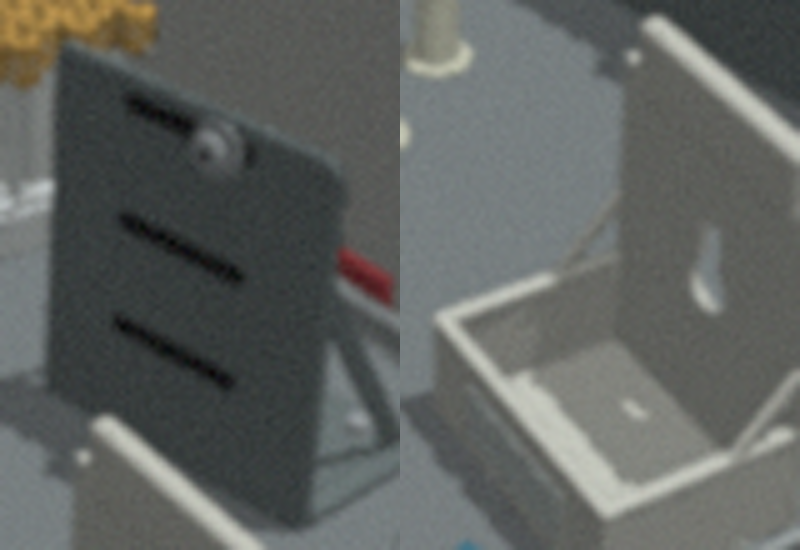

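```bash
cat > h.py <<'E'
import numpy as np
from scipy.optimize import least_squares
from scipy.spatial.transform import Rotation as Ro
def proj(p,P):
    c=Ro.from_quat(p["rotation"]).inv().apply(np.atleast_2d(P)-p["origin"]) if np.shape(p["rotation"])==(4,) else (np.atleast_2d(P)-p["origin"])@p["rotation"]
    u=c@p["mtx"].T; return u[:,:2]/u[:,2:]
def place(v,L): return Ro.from_euler('z',v[2]).apply(np.atleast_2d(L))+[v[0],v[1],0]
def fit(v0,obs):
    f=lambda v:np.concatenate([(proj(p,place(v,L))-np.array(px)).ravel() for p,L,px in obs])
    r=least_squares(f,v0,loss='soft_l1'); return r.x,np.round(f(r.x).reshape(-1,2),1)
E
python3 - <<'E'
from h import *; from rig import robot
T=robot.camera_params("top");S=robot.camera_params("scene")
pc=[[0,.075,.173],[0,-.075,.173],[0,.075,0],[0,-.075,0]]
v,r=fit([.55,.17,.1],[(T,pc,[(263.2,127.5),(348.2,118.7),(270.5,150.5),(341.2,141.7)]),(S,pc,[(327.4,149),(384,173),(325,218),(376,245)])])
print("panel",v,r.tolist())
for n,p,px in(("top",T,(318,129.2)),("scene",S,(356.6,170))):
    q=least_squares(lambda y:(proj(p,place(v,[-.013,y[0],.16]))-px).ravel(),[0.]);print(n,q.x,q.fun)
w,r=fit([.4,.0,0],[(T,[[.005,.045,.147],[.005,-.045,.147],[-.005,-.045,.147],[-.005,.045,.147]],[(379.2,207.5),(428.3,212),(428.3,216.5),(379.2,212)]),(S,[[0,.045,.147],[0,0,.065]],[(335.5,223.8),(346.8,278)])])
print("bin",w,r.tolist())
E
```

```text
panel [0.61372742 0.1771374  0.15398466] [[0.5, 0.1], [0.7, -1.3], [0.8, -0.6], [0.3, -0.3], [-0.4, -2.0], [-1.0, -0.9], [-1.0, -1.0], [-1.2, 1.3]]
top [-0.0192643] [0.13785086 1.14277269]
scene [-0.02045714] [-0.13046084  0.28088848]
bin [ 4.64528009e-01 -4.22705451e-04 -6.74359208e-02] [[0.2, -0.9], [1.8, -0.5], [1.5, 0.6], [-0.3, 0.2], [-1.2, -1.3], [-0.3, -2.0]]
```

The fit puts the stand at about (0.614, 0.177) with yaw 0.154. The screw is about 20 mm to its -y side, and both views agree on that. The bin is at about (0.4645, 0.000) with yaw -0.067. I'll move the arm over the bin first.

```bash
cat >> h.py <<'E'
def delta(o,pos,ydir):  # shift cm & turn deg in tool axes to reach pos, tool down, tool y at heading ydir
    R=Ro.from_quat(o["tool_rot"]);c,s=np.cos(ydir),np.sin(ydir)
    Rt=Ro.from_matrix(np.array([[-s,c,0],[c,s,0],[0,0,-1]]).T if False else np.column_stack([[s,-c,0],[c,s,0],[0,0,-1]]) )
    alt=Ro.from_matrix(np.column_stack([[-s,c,0],[c,s,0],[0,0,-1]]))
    Rt=alt if np.linalg.det(alt.as_matrix())>0 else Rt
    return np.round(R.inv().apply(np.array(pos)-o["position"])*100,2),np.round(np.degrees((R.inv()*Rt).as_rotvec()),2)
def st(o): return "t %.2f p %s f %s w %.4f"%(o["time"],np.round(o["position"],4),np.round(o["ft_force"],1),o["grip_width"])
E
python3 - <<'E'
from h import *; from rig import robot
o=robot.get_obs();print(Ro.from_quat(o["tool_rot"]).as_matrix().round(3).tolist(),delta(o,[.4645,0,.26],-.067))
E
```

```text
Traceback (most recent call last):
  File "h.py", line 13, in delta
    Rt=Ro.from_matrix(np.array([[-s,c,0],[c,s,0],[0,0,-1]]).T if False else np.column_stack([[s,-c,0],[c,s,0],[0,0,-1]]) )
  File "scipy/spatial/transform/_rotation.pyx", line 1143, in scipy.spatial.transform._rotation.Rotation.from_matrix
ValueError: Non-positive determinant (left-handed or null coordinate frame) in rotation matrix 0: [[-0.06694988  0.99775634  0.        ]
 [-0.99775634 -0.06694988  0.        ]
 [ 0.          0.         -1.        ]].
```

apply_moves([
  [-44.3,-48.2,-2,0,0,76,1],
  [-44.3,-48.2,-2,0,0,76,1],
  [-44.3,-48.2,-2,0,0,76,1],
  [-44.3,-48.2,-2,0,0,76,1],
  [-44.3,-48.2,-2,0,0,76,1],
])

```text
time: 0.52
position: [0.2788, 0.4038, 0.2476]
tool_rot: [0.454, 0.891, -0.0, -0.0]
ft_force: [1.2, 0.1, 0.3]
grip_width: 0.0869
```

Run:
```python
from h import *; from rig import robot
o=robot.get_obs();print(st(o),delta(o,[.4645,0,.26],-.067))
```

```text
Traceback (most recent call last):
  File "h.py", line 13, in delta
    Rt=Ro.from_matrix(np.array([[-s,c,0],[c,s,0],[0,0,-1]]).T if False else np.column_stack([[s,-c,0],[c,s,0],[0,0,-1]]) )
  File "scipy/spatial/transform/_rotation.pyx", line 1143, in scipy.spatial.transform._rotation.Rotation.from_matrix
ValueError: Non-positive determinant (left-handed or null coordinate frame) in rotation matrix 0: [[-0.06694988  0.99775634  0.        ]
 [-0.99775634 -0.06694988  0.        ]
 [ 0.          0.         -1.        ]].
```

Run:
```python
L=open("h.py").read().split("\n")
i=[k for k,l in enumerate(L) if l.startswith("    Rt=Ro")][0]
L[i]="    Rt=Ro.from_matrix(np.column_stack([[-s,c,0],[c,s,0],[0,0,-1]]))"
del L[i+1:i+3]
open("h.py","w").write("\n".join(L))
from h import *; from rig import robot
o=robot.get_obs();print(st(o),delta(o,[.4645,0,.26],-.067))
```

```text
t 0.52 p [0.2788 0.4038 0.2476] f [1.2 0.1 0.3] w 0.0869 (array([-43.58,  -8.74,  -1.22]), array([-4.000e-02,  3.000e-02,  3.987e+01]))
```

apply_moves([
  [-43.6,-8.7,-1.2,0,0,39.9,1],
  [-43.6,-8.7,-1.2,0,0,39.9,1],
  [-43.6,-8.7,-1.2,0,0,39.9,1],
  [-43.6,-8.7,-1.2,0,0,39.9,1],
  [-43.6,-8.7,-1.2,0,0,39.9,1],
])

```text
time: 0.93
position: [0.367, 0.2151, 0.2535]
tool_rot: [0.706, 0.708, -0.0, -0.0]
ft_force: [1.3, 0.6, 0.5]
grip_width: 0.087
```

Run:
```python
from h import *; from rig import robot
o=robot.get_obs();print(st(o),delta(o,[.4645,0,.26],-.067))
```

```text
t 0.93 p [0.367  0.2151 0.2535] f [1.3 0.6 0.5] w 0.0870 (array([-21.54,   9.68,  -0.65]), array([-0.01,  0.  ,  4.02]))
```

apply_moves([
  [-21.5,9.7,-0.6,0,0,4,1],
  [-21.5,9.7,-0.6,0,0,4,1],
  [-21.5,9.7,-0.6,0,0,4,1],
  [-21.5,9.7,-0.6,0,0,4,1],
  [-21.5,9.7,-0.6,0,0,4,1],
])

```text
time: 1.35
position: [0.4544, 0.0259, 0.2588]
tool_rot: [0.728, 0.685, -0.0, -0.0]
ft_force: [1.3, 0.1, -0.4]
grip_width: 0.0868
```

apply_moves([
  [-2.2,1,0,0,0,0,1],
  [-2.2,1,0,0,0,0,1],
  [-2.2,1,0,0,0,0,1],
])

```text
time: 1.6
position: [0.463, 0.0043, 0.2584]
tool_rot: [0.729, 0.684, -0.0, -0.001]
ft_force: [-0.9, 0.4, -0.2]
grip_width: 0.0872
```

Run:
```python
from h import *; from rig import robot; import cv2
o=robot.get_obs();print(st(o),delta(o,[.4645,0,.26],-.067))
p=robot.camera_params("wrist");im=robot.camera("wrist");cv2.imwrite("pics/w1.png",im[:,:,::-1])
print(p); w=[.4645,-.0004,-.067]
print(proj(p,place(w,[[.005,.045,.147],[.005,-.045,.147],[-.005,-.045,.147],[-.005,.045,.147]])))
np.save("w1p.npy",p,allow_pickle=True)
```

```text
t 1.60 p [0.463  0.0043 0.2584] f [-0.9  0.4 -0.2] w 0.0872 (array([-0.42,  0.18, -0.16]), array([-0.06, -0.03,  0.17]))
{'mtx': array([[313.29212674,   0.        , 317.20199655],
       [  0.        , 313.29212674, 200.02559357],
       [  0.        ,   0.        ,   1.        ]]), 'origin': array([0.46744471, 0.08256651, 0.40213794]), 'rotation': array([ 0.98924454, -0.0318332 , -0.00497543,  0.14267841])}
[[326.66119203 156.30238195]
 [325.54835197 256.54595918]
 [314.39542151 256.51622604]
 [314.39788092 156.26971709]]
```

View pics/w1.png

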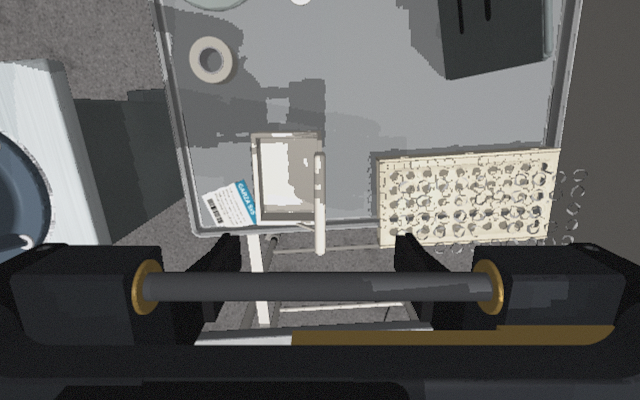

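The wrist view shows the bin rim at columns 315–326, rows 152–255. The predicted span was 314–327 and 156–256, so the position is good. I'll descend and grip.

apply_moves([
  [-0.4,0.2,4,0,0,0.2,1],
  [-0.4,0.2,8,0,0,0.2,1],
  [-0.4,0.2,12,0,0,0.2,1],
  [-0.4,0.2,12.3,0,0,0.2,0.5],
  [-0.4,0.2,12.3,0,0,0.2,0.3],
], newtons=15)

```text
time: 2.07
position: [0.4621, 0.0031, 0.1341]
tool_rot: [0.729, 0.685, -0.002, -0.003]
ft_force: [0.6, -0.7, 0.3]
grip_width: 0.0801
```

apply_moves([
  [0,0,0,0,0,0,0],
  [0,0,0,0,0,0,0],
  [0,0,0,0,0,0,0],
  [0,0,0,0,0,0,0],
  [0,0,0,0,0,0,0],
], newtons=15)

```text
time: 2.48
position: [0.4655, 0.0011, 0.1374]
tool_rot: [0.729, 0.684, 0.001, 0.001]
ft_force: [0.6, -0.0, 0.0]
grip_width: 0.0483
```

apply_moves([
  [0,0,0,0,0,0,0],
  [0,0,0,0,0,0,0],
  [0,0,0,0,0,0,0],
], newtons=45)

```text
time: 2.73
position: [0.4647, 0.0012, 0.1361]
tool_rot: [0.73, 0.684, 0.0, 0.0]
ft_force: [-0.2, 0.2, 0.9]
grip_width: 0.0286
```

Run:
```python
from h import *; from rig import robot
o=robot.get_obs();print(st(o),delta(o,[.4645,0,.136],-.067))
```

```text
t 2.73 p [0.4647 0.0012 0.1361] f [-0.2  0.2  0.9] w 0.0286 (array([-0.12, -0.01,  0.01]), array([0.02, 0.  , 0.14]))
```

apply_moves([
  [0,0,0,0,0,0,0],
  [0,0,0,0,0,0,0],
  [0,0,0,0,0,0,0],
  [0,0,0,0,0,0,0],
  [0,0,0,0,0,0,0],
], newtons=45)

```text
time: 3.15
position: [0.4646, 0.0013, 0.1357]
tool_rot: [0.73, 0.684, -0.0, -0.0]
ft_force: [0.1, -0.1, -0.1]
grip_width: 0.0097
```

apply_moves([
  [0,0,0,0,0,0,0],
  [0,0,0,0,0,0,0],
  [0,0,0,0,0,0,0],
])

```text
time: 3.4
position: [0.4646, 0.0013, 0.1357]
tool_rot: [0.729, 0.684, -0.0, -0.0]
ft_force: [0.2, 0.0, -0.9]
grip_width: 0.0096
```

apply_moves([
  [0,0,-1,0,0,0,0],
  [0,0,-4,0,0,0,0],
  [0,0,-8,0,0,0,0],
  [0,0,-12,0,0,0,0],
  [0,0,-13,0,0,0,0],
])

```text
time: 3.82
position: [0.4676, 0.0008, 0.271]
tool_rot: [0.729, 0.684, 0.003, 0.004]
ft_force: [2.2, -0.4, -2.4]
grip_width: 0.0093
```

apply_moves([
  [0,0,0,0,0,0,0],
  [0,0,0,0,0,0,0],
  [0,0,0,0,0,0,0],
])

```text
time: 4.07
position: [0.4631, 0.0017, 0.2642]
tool_rot: [0.729, 0.684, -0.001, -0.002]
ft_force: [-0.7, -0.2, -2.9]
grip_width: 0.0098
```

Run:
```python
from h import *; from rig import robot
o=robot.get_obs();print(st(o))
v=[.6137,.1771,.154]
for x in(-.1,-.03): 
    P=place(v,[x,-.02,.228+.003+.0])[0];print(P,delta(o,P,.154))
```

```text
t 4.07 p [0.4631 0.0017 0.2642] f [-0.7 -0.2 -2.9] w 0.0098
[0.5179513  0.14199749 0.231     ] (array([14.35,  4.58,  3.31]), array([ -0.22,  -0.07, -12.51]))
[0.58712288 0.15273493 0.231     ] (array([15.87, 11.42,  3.29]), array([ -0.22,  -0.07, -12.51]))
```

apply_moves([
  [4,1.3,0,0,0,-4,0],
  [8,3,1,0,0,-8,0],
  [12,5,2,0,0,-12.5,0],
  [14.6,6.5,3,0,0,-12.5,0],
  [15.2,7,3.2,0,0,-12.5,0],
])

```text
time: 4.48
position: [0.545, 0.1529, 0.2295]
tool_rot: [0.65, 0.76, -0.0, -0.002]
ft_force: [0.4, 0.4, -2.8]
grip_width: 0.0097
```

apply_moves([
  [0,0,0,0,0,0,0],
  [0,0,0,0,0,0,0],
  [0,0,0,0,0,0,0],
])

```text
time: 4.73
position: [0.5428, 0.1473, 0.2327]
tool_rot: [0.651, 0.759, -0.002, -0.001]
ft_force: [-1.4, -0.9, -2.3]
grip_width: 0.0099
```

Run:
```python
from h import *; from rig import robot; import cv2
v=np.array([.6137,.1771,.154])
o=robot.get_obs();print(st(o), "panel frame",Ro.from_euler('z',-v[2]).apply(o["position"]-[v[0],v[1],0]),delta(o,o["position"],.154))
ims=[]
for n in("scene","top","wrist"):
    im=robot.camera(n)[:,:,::-1];cv2.imwrite(f"pics/{n}2.png",im);ims.append(im)
R=lambda i,x,y,w,h,k:cv2.resize(i[y:y+h,x:x+w],None,fx=k,fy=k,interpolation=cv2.INTER_CUBIC)
cv2.imwrite("pics/c3.png",np.hstack([R(ims[0],285,100,130,160,3),R(ims[1],255,80,130,160,3)]))
```

```text
t 4.73 p [0.5428 0.1473 0.2327] f [-1.4 -0.9 -2.3] w 0.0099 panel frame [-0.07465679 -0.01852954  0.23270113] (array([0., 0., 0.]), array([-0.22,  0.02, -0.05]))
```

View pics/c3.png

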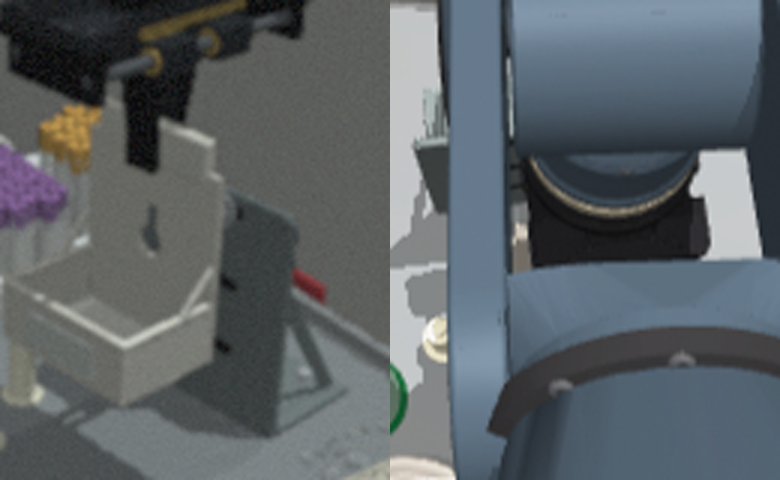

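The scene crop shows the bin held upright in front of the stand, with the keyhole at scene pixel (335,179) and the screw head just visible behind the right plate edge. I'll move closer and look again.

apply_moves([
  [0,2,0.1,0,0,0,0],
  [0,3.5,0.2,0,0,0,0],
  [0,4.5,0.2,0,0,0,0],
  [0,4.8,0.2,0,0,0,0],
  [0,4.8,0.2,0,0,0,0],
])

```text
time: 5.3
position: [0.5921, 0.155, 0.2322]
tool_rot: [0.651, 0.759, 0.0, 0.0]
ft_force: [0.1, -0.9, -2.7]
grip_width: 0.0095
```

apply_moves([
  [0,0,0,0,0,0,0],
  [0,0,0,0,0,0,0],
  [0,0,0,0,0,0,0],
  [0,0,0,0,0,0,0],
])

```text
time: 5.63
position: [0.5911, 0.1558, 0.232]
tool_rot: [0.651, 0.759, -0.0, -0.0]
ft_force: [-0.4, -0.1, -2.4]
grip_width: 0.0094
```

```bash
cat >> h.py <<'E'

V=np.array([.6137,.1771,.154])
def pf(o): return np.round(Ro.from_euler('z',-V[2]).apply(o["position"]-[V[0],V[1],0])*1000,1),np.round(Ro.from_euler('z',-V[2]).apply(o["ft_force"]),1)
E
python3 - <<'E'
from h import *; from rig import robot; import cv2
o=robot.get_obs();print(st(o),pf(o),delta(o,o["position"],.154))
S=robot.camera_params("scene")
x,y,z=pf(o)[0]/1000
a,b=proj(S,place(V,[[x-.002,y-.0017,z-.0707],[-.013,-.020,.16]]));print(a,b)
im=robot.camera("scene")[:,:,::-1];cv2.imwrite("pics/s3.png",im)
cv2.imwrite("pics/c4.png",cv2.resize(im[130:210,310:410],None,fx=7,fy=7,interpolation=cv2.INTER_CUBIC))
E
```

```text
t 5.63 p [0.5911 0.1558 0.232 ] f [-0.4 -0.1 -2.4] w 0.0094 (array([-25.6, -17.6, 232. ]), array([-0.4,  0. , -2.4])) (array([0., 0., 0.]), array([-0.02, -0.  , -0.01]))
[351.0323528  171.72556912] [356.29741505 170.21104623]
```

View pics/c4.png

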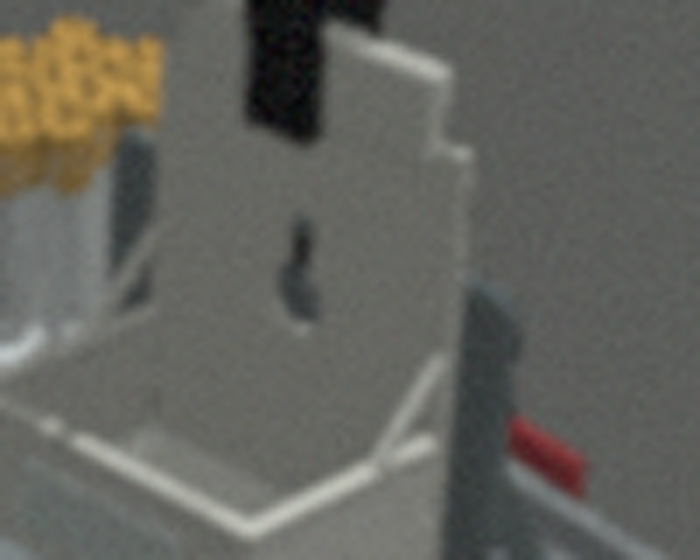

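The hole's round end is at about scene pixel (352.7,171.9), about 1.5 px right of the prediction, which is within a couple of mm. Height is well known, so I'll feel gently forward from here.

apply_moves([
  [-0.1,0.3,0.13,0,0,0,0],
  [-0.1,0.6,0.13,0,0,0,0],
  [-0.1,0.8,0.13,0,0,0,0],
  [-0.1,0.8,0.13,0,0,0,0],
  [-0.1,0.8,0.13,0,0,0,0],
])

```text
time: 6.1
position: [0.6, 0.1561, 0.2304]
tool_rot: [0.651, 0.759, -0.0, -0.0]
ft_force: [-0.6, -0.1, -2.6]
grip_width: 0.0095
```

apply_moves([
  [0,0.1,0,0,0,0,0],
  [0,0.2,0,0,0,0,0],
  [0,0.3,0,0,0,0,0],
  [0,0.3,0,0,0,0,0],
  [0,0.3,0,0,0,0,0],
])

```text
time: 6.52
position: [0.6028, 0.1565, 0.2306]
tool_rot: [0.651, 0.759, 0.0, 0.0]
ft_force: [-0.1, 0.3, -2.4]
grip_width: 0.0098
```

Run:
```python
from h import *; from rig import robot
o=robot.get_obs();print(st(o),pf(o),o["moment"].round(2),delta(o,o["position"],.154))
```

```text
t 6.52 p [0.6028 0.1565 0.2306] f [-0.1  0.3 -2.4] w 0.0098 (array([-13.9, -18.6, 230.6]), array([-0. ,  0.3, -2.4])) [-0.05 -0.03 -0.03] (array([0., 0., 0.]), array([ 0.  ,  0.  , -0.01]))
```

apply_moves([
  [0,0.1,0,0,0,0,0],
  [0,0.2,0,0,0,0,0],
  [0,0.2,0,0,0,0,0],
])

```text
time: 6.77
position: [0.605, 0.1568, 0.2306]
tool_rot: [0.651, 0.759, 0.0, 0.0]
ft_force: [0.5, 1.2, -3.1]
grip_width: 0.0093
```

apply_moves([
  [0,0.1,0,0,0,0,0],
  [0,0.2,0,0,0,0,0],
  [0,0.2,0,0,0,0,0],
])

```text
time: 7.02
position: [0.6063, 0.1571, 0.2304]
tool_rot: [0.651, 0.759, -0.001, -0.0]
ft_force: [-1.2, 0.5, -2.5]
grip_width: 0.0097
```

Run:
```python
from h import *; from rig import robot
o=robot.get_obs();print(st(o),pf(o),o["moment"].round(2),delta(o,o["position"],.154))
```

```text
t 7.02 p [0.6063 0.1571 0.2304] f [-1.2  0.5 -2.5] w 0.0097 (array([-10.4, -18.6, 230.4]), array([-1.1,  0.7, -2.5])) [-0.12  0.18  0.01] (array([0., 0., 0.]), array([-0.09, -0.  , -0.  ]))
```

apply_moves([
  [0,0.1,0,0,0,0,0],
  [0,0.1,0,0,0,0,0],
  [0,0.1,0,0,0,0,0],
  [0,0.1,0,0,0,0,0],
])

```text
time: 7.35
position: [0.6072, 0.1573, 0.2304]
tool_rot: [0.651, 0.759, -0.0, -0.0]
ft_force: [-2.4, -0.6, -0.5]
grip_width: 0.0101
```

Run:
```python
from h import *; from rig import robot
o=robot.get_obs();print(st(o),pf(o),o["moment"].round(2),delta(o,o["position"],.154))
```

```text
t 7.35 p [0.6072 0.1573 0.2304] f [-2.4 -0.6 -0.5] w 0.0101 (array([ -9.5, -18.6, 230.4]), array([-2.5, -0.2, -0.5])) [-0.18  0.56  0.02] (array([0., 0., 0.]), array([-0.07, -0.  , -0.  ]))
```

apply_moves([
  [0,0.1,0,0,0,0,0],
  [0,0.1,0,0,0,0,0],
  [0,0.1,0,0,0,0,0],
  [0,0.1,0,0,0,0,0],
])

```text
time: 7.68
position: [0.6082, 0.1574, 0.2304]
tool_rot: [0.651, 0.759, -0.0, -0.0]
ft_force: [-3.4, -0.5, -1.1]
grip_width: 0.0098
```

Run:
```python
from h import *; from rig import robot
o=robot.get_obs();print(st(o),pf(o),o["moment"].round(2),delta(o,o["position"],.154))
```

```text
t 7.68 p [0.6082 0.1574 0.2304] f [-3.4 -0.5 -1.1] w 0.0098 (array([ -8.4, -18.6, 230.4]), array([-3.4,  0. , -1.1])) [-0.21  0.7   0.01] (array([0., 0., 0.]), array([-0.06, -0.  , -0.  ]))
```

apply_moves([
  [0,0.1,0,0,0,0,0],
  [0,0.1,0,0,0,0,0],
  [0,0.1,0,0,0,0,0],
  [0,0.1,0,0,0,0,0],
])

```text
time: 8.02
position: [0.6093, 0.1576, 0.2304]
tool_rot: [0.651, 0.759, -0.0, -0.0]
ft_force: [-4.3, -1.4, -0.7]
grip_width: 0.0098
```

Run:
```python
from h import *; from rig import robot; import cv2
o=robot.get_obs();print(st(o),pf(o),o["moment"].round(2),delta(o,o["position"],.154))
im=robot.camera("scene")[:,:,::-1];cv2.imwrite("pics/s5.png",im)
cv2.imwrite("pics/c5.png",cv2.resize(im[130:210,310:410],None,fx=7,fy=7,interpolation=cv2.INTER_CUBIC))
```

```text
t 8.02 p [0.6093 0.1576 0.2304] f [-4.3 -1.4 -0.7] w 0.0098 (array([ -7.4, -18.6, 230.4]), array([-4.4, -0.8, -0.7])) [-0.23  0.97  0.01] (array([0., 0., 0.]), array([-0.06, -0.  , -0.01]))
```

View pics/c5.png

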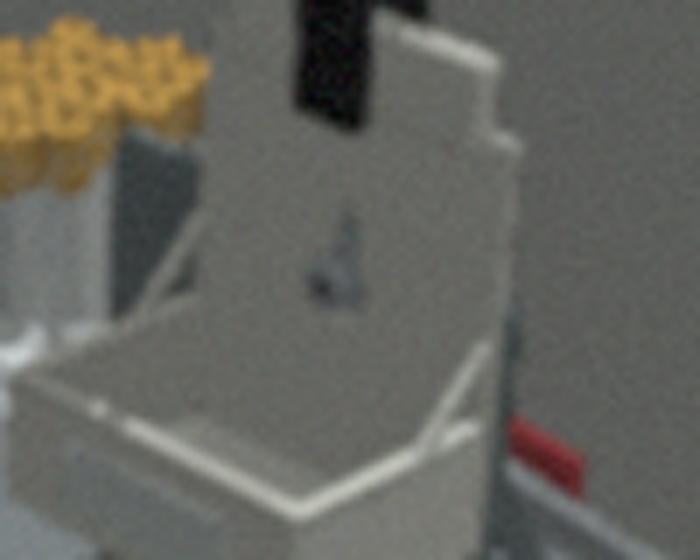

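The hole is now filled by the head, with its socket at about crop (322,288), towards the camera as expected once inserted. The force rose about 1 N/mm, which matches the washer, so the plate is past the head. I'll press down in steps.

apply_moves([
  [0,0,0.2,0,0,0,0],
  [0,0,0.4,0,0,0,0],
  [0,0,0.6,0,0,0,0],
  [0,0,0.6,0,0,0,0],
])

```text
time: 8.4
position: [0.6093, 0.1576, 0.2238]
tool_rot: [0.651, 0.759, -0.0, -0.0]
ft_force: [-4.0, -0.1, -2.3]
grip_width: 0.0097
```

Run:
```python
from h import *; from rig import robot
o=robot.get_obs();print(st(o),pf(o),o["moment"].round(2),delta(o,o["position"],.154))
```

```text
t 8.40 p [0.6093 0.1576 0.2238] f [-4.  -0.1 -2.3] w 0.0097 (array([ -7.4, -18.6, 223.8]), array([-4. ,  0.5, -2.3])) [-0.1   0.94  0.04] (array([0., 0., 0.]), array([-0.07, -0.01, -0.01]))
```

apply_moves([
  [0,0,0.3,0,0,0,0],
  [0,0,0.6,0,0,0,0],
  [0,0,0.9,0,0,0,0],
  [0,0,1.1,0,0,0,0],
  [0,0,1.1,0,0,0,0],
])

```text
time: 8.82
position: [0.6094, 0.1577, 0.2128]
tool_rot: [0.651, 0.759, -0.0, -0.0]
ft_force: [-3.7, -0.2, -3.6]
grip_width: 0.0097
```

Run:
```python
from h import *; from rig import robot
o=robot.get_obs();print(st(o),pf(o),o["moment"].round(2),delta(o,o["position"],.154))
```

```text
t 8.82 p [0.6094 0.1577 0.2128] f [-3.7 -0.2 -3.6] w 0.0097 (array([ -7.3, -18.5, 212.8]), array([-3.7,  0.4, -3.6])) [-0.07  0.87 -0.  ] (array([0., 0., 0.]), array([-0.06, -0.02, -0.01]))
```

Fz isn't clearly showing washer friction, so I'll check that the plate is captured by drawing back gently 3 mm.

apply_moves([
  [0,-0.1,0,0,0,0,0],
  [0,-0.2,0,0,0,0,0],
  [0,-0.3,0,0,0,0,0],
  [0,-0.3,0,0,0,0,0],
])

```text
time: 9.15
position: [0.6078, 0.1574, 0.2133]
tool_rot: [0.651, 0.759, 0.001, 0.001]
ft_force: [0.9, 1.0, -7.5]
grip_width: 0.0099
```

Run:
```python
from h import *; from rig import robot
o=robot.get_obs();print(st(o),pf(o),o["moment"].round(2),delta(o,o["position"],.154))
```

```text
t 9.15 p [0.6078 0.1574 0.2133] f [ 0.9  1.  -7.5] w 0.0099 (array([ -8.8, -18.6, 213.3]), array([ 1.1,  0.9, -7.5])) [ 0.21  0.   -0.01] (array([0., 0., 0.]), array([ 0.17, -0.01, -0.02]))
```

It is captured: the plate pulls against the back of the head, and the force reversed. I'll press back again and push home.

apply_moves([
  [0,0.2,0,0,0,0,0],
  [0,0.2,0.15,0,0,0,0],
  [0,0.2,0.3,0,0,0,0],
  [0,0.2,0.4,0,0,0,0],
  [0,0.2,0.4,0,0,0,0],
])

```text
time: 9.57
position: [0.6086, 0.1574, 0.2099]
tool_rot: [0.651, 0.759, 0.0, 0.0]
ft_force: [-3.7, 0.8, -0.3]
grip_width: 0.0098
```

Run:
```python
from h import *; from rig import robot
o=robot.get_obs();print(st(o),pf(o),o["moment"].round(2),delta(o,o["position"],.154))
```

```text
t 9.57 p [0.6086 0.1574 0.2099] f [-3.7  0.8 -0.3] w 0.0098 (array([ -8. , -18.6, 209.9]), array([-3.6,  1.4, -0.3])) [0.02 0.79 0.02] (array([0., 0., 0.]), array([ 0.01,  0.  , -0.01]))
```

apply_moves([
  [0,0,0.1,0,0,0,0],
  [0,0,0.2,0,0,0,0],
  [0,0,0.2,0,0,0,0],
  [0,0,0.2,0,0,0,0],
])

```text
time: 9.9
position: [0.6088, 0.1575, 0.2087]
tool_rot: [0.651, 0.759, 0.0, 0.0]
ft_force: [-5.9, 0.4, 5.0]
grip_width: 0.0093
```

Run:
```python
from h import *; from rig import robot
o=robot.get_obs();print(st(o),pf(o),o["moment"].round(2),delta(o,o["position"],.154))
```

```text
t 9.90 p [0.6088 0.1575 0.2087] f [-5.9  0.4  5. ] w 0.0093 (array([ -7.9, -18.6, 208.7]), array([-5.8,  1.3,  5. ])) [0.06 1.03 0.03] (array([0., 0., 0.]), array([ 0.05,  0.01, -0.01]))
```

Firm stop at TCP 208.7 mm (expected home 209.2), with about 7 N from the screw. I'll ease off and let go.

apply_moves([
  [0,0,-0.1,0,0,0,0],
  [0,0,-0.1,0,0,0,0],
  [0,0,-0.1,0,0,0,0.3],
  [0,0,-0.1,0,0,0,0.4],
  [0,0,-0.1,0,0,0,0.5],
])

```text
time: 10.32
position: [0.6108, 0.1572, 0.2091]
tool_rot: [0.651, 0.759, 0.002, 0.002]
ft_force: [0.6, 0.3, 0.5]
grip_width: 0.0224
```

apply_moves([
  [0,0,0,0,0,0,0.6],
  [0,0,0,0,0,0,0.6],
  [0,0,0,0,0,0,0.6],
  [0,0,0,0,0,0,0.6],
])

```text
time: 10.65
position: [0.6091, 0.1574, 0.2086]
tool_rot: [0.651, 0.759, 0.0, 0.0]
ft_force: [-0.2, -0.1, -0.2]
grip_width: 0.0472
```

apply_moves([
  [0,0,-1,0,0,0,0.6],
  [0,0,-3,0,0,0,0.6],
  [0,0,-6,0,0,0,0.6],
  [0,0,-9,0,0,0,0.6],
  [0,0,-12,0,0,0,0.6],
])

```text
time: 11.07
position: [0.6086, 0.1574, 0.3305]
tool_rot: [0.651, 0.759, 0.0, 0.0]
ft_force: [-0.2, -0.8, -0.5]
grip_width: 0.0522
```

apply_moves([
  [0,-4,0,0,0,0,0.6],
  [0,-8,0,0,0,0,0.6],
  [0,-12,0,0,0,0,0.6],
  [0,-12,0,0,0,0,0.6],
])

```text
time: 11.4
position: [0.4791, 0.1386, 0.3272]
tool_rot: [0.65, 0.76, -0.005, -0.005]
ft_force: [-1.5, 0.0, -1.3]
grip_width: 0.0522
```

Run:
```python
from h import *; from rig import robot; import cv2
o=robot.get_obs();print(st(o),pf(o))
S=robot.camera_params("scene")
print(proj(S,place(V,[[-.009,-.02,.222],[-.01,-.02-.055,.19],[-.01,.025,.2205]])))
im=robot.camera("scene")[:,:,::-1];cv2.imwrite("pics/s6.png",im)
cv2.imwrite("pics/c6.png",cv2.resize(im[120:250,240:410],None,fx=4.5,fy=4.5,interpolation=cv2.INTER_CUBIC))
```

```text
t 11.40 p [0.4791 0.1386 0.3272] f [-1.5  0.  -1.3] w 0.0522 (array([-138.9,  -17.3,  327.2]), array([-1.5,  0.2, -1.3]))
[[360.00953318 140.49721956]
 [380.48483928 165.57126941]
 [342.41306104 134.2763662 ]]
```

View pics/c6.png

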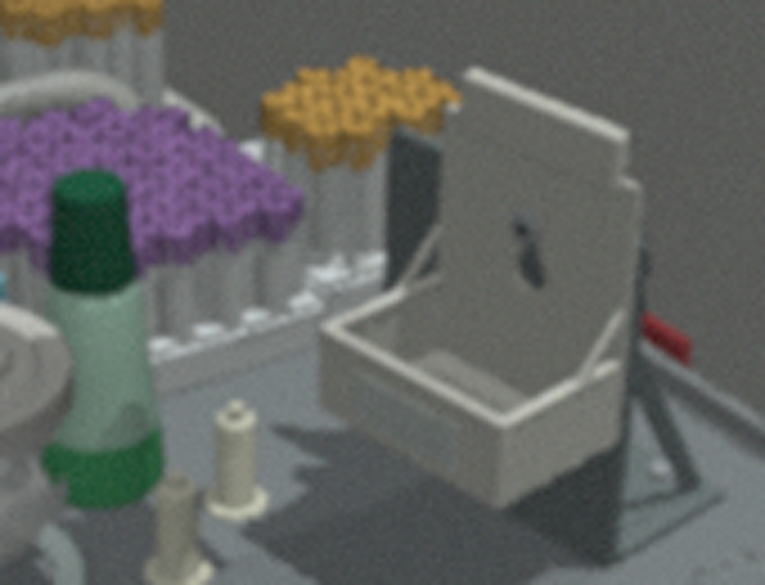

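The picture shows the bin hanging upright, the screw head at the top of the slot (crop about (522,228)), the round end empty below it, and the bystanders untouched. I'll let the arm settle and hand in.

apply_moves([
  [0,0,0,0,0,0,0.6],
  [0,0,0,0,0,0,0.6],
  [0,0,0,0,0,0,0.6],
])

```text
time: 11.7
position: [0.492, 0.1391, 0.3292]
tool_rot: [0.651, 0.759, 0.001, 0.001]
ft_force: [0.0, -0.1, -0.7]
grip_width: 0.0521
```

```bash
python3 -c "
from rig import robot
print(robot.hand_in(),robot.get_obs()['time'])"
```

```text
the job is handed in; nothing more can be done
the job is handed in; nothing more can be done
```

The bin is hung on the stand's screw and released, and I handed the job in after about 12 s of robot time. No verdict was given.

**What I did:** I gripped the bin by its rim and passed the keyhole over the screw, which I found about 20 mm to the stand's -y side. I pressed the plate back against the washer with about 4 N and pushed it down to a firm stop. The highest force I read at the wrist was about 7.5 N.

**Last checks:**
- **Behind the head:** a gentle pull back partway down was resisted, so the plate was behind the screw head.
- **Fully home:** the stop came with the tool at 208.7 mm, against an expected 209.2 mm.
- **Final picture:** the bin hangs upright with the screw head at the top of the slot. The bottle and needle holders look undisturbed. The tape roll was out of this picture, and the arm never went near it.

**Disagreements:**
- The stand's position from the cameras was about 2.5 mm off in depth compared with where I felt the washer.
- The final picture shows the rim about 2 pixels lower than predicted, which is within the camera error I had seen earlier.

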